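Square a flange cover against two fences, then fit it on the gear housing

ROBOT

A 7-joint arm with a two-finger parallel gripper is mounted at the origin on a cart in front of the work surface, level with it; the furniture and walls round the work are solid. World frame = base frame: x ahead of the robot, y to its left, z up, the work surface at z = 0. Lengths are in mm, angles in rad, forces in N, time in s.
With the tool pointing down it reaches from about 400 to 875 mm from the base axis. Payload 4.4 kg.
Tool frame: the origin (TCP) lies midway between the tips of the shut fingers; the grasp point (between the pads) lies 19 mm behind it (ctrl.pinch_z is the distance from the TCP to the grasp point, in mm); z points along the fingers, y is the line along which they close (so a half turn about z gives the same grasp; the last joint's range is limited). The gripper opens to 85 mm and grips with 20 to 120 N. Pads are 22 mm wide; open, the fingers measure 114 mm over their backs; the gripper's body (76 mm by 85 mm) begins 54 mm behind the grasp point. The pads swing forward as they close: fully open they stand 13 mm farther back than shut.
Start: joints at [-1.303, 0.628, 0.038, 1.517, -0.027, 0.996, -0.02], TCP at [212.939, 614.146, 203.013] pointing down, gripper open.
Joint ranges: [-3.06, 3.06], [-0.37, 2.12], [-1.25, 1.32], [0.18, 2.47], [-1.1, 4.24], [0.23, 1.98], [-2.94, 2.94]. Speed limits (rad/s): [2.57, 2.57, 3.14, 3.14, 3.14, 3.14, 3.14].

INTERFACE

Orientations are given as [roll, pitch, yaw] about the fixed x, y, z axes, in that order (R = Rz(yaw) Ry(pitch) Rx(roll)).
In Python, from cell import read_state, cams, order, ctrl gives the robot as it stands.
- The arm moves only by the tool move_arm, never from a script. Its argument "targets" is text: rows parted by semicolons, each of 7 numbers parted by spaces: the gripper's target within -1 to 1 (fully open at 1, half-way at 0, shut at -1), then the shift along the tool's x, y, z in cm, then the turn, a rotation vector about the tool's x, y, z in degrees. A call has 1 to 5 rows; each row shifts and turns the commanded pose from where the row before left it, along the tool's axes as they then stand; what a row does not reach is not made up. A row lasts 1/12 s, in which the tool goes at most 41.7 mm and 7.16 degrees, less where a joint would pass 70% of its speed; a pose out of reach is approached as far as the arm can. A call with a gripper value outside its range is refused whole. The fingers move at their own pace and stop on an object; the grip force is fixed at half the most. Time passes only in rows, so rows that do not move let the fingers close. It gives the time, the measured TCP pose, the force, the opening and the grip force at its end, in the units of the state.
- read_state(): the state, without advancing time (a new reading comes with each control period).
- cams.get_image(name): name is "scene" or "top"; returns a dict with "color" (480x640x3 uint8, red, green, blue), "fovy" (degrees; the focal length in pixels is half the picture's height over the tangent of half this angle, whatever the lens; pixels are square), "cx", "cy" (the principal point, pixels), "rvec" (rotation vector, rad) and "tvec" (3), from world to camera coordinates, as OpenCV has them. Camera axes: x right, y down, z forward; pixel columns grow to the right and rows downward; lengths in mm; the calibration is good to about 2 mm. A picture is of the moment at which its call begins. There is no depth.
- order.finish_job(): hands the job in; it is judged then, once.
The state is a dict: "clock": time; "qpos": joint angles; "qd": joint speeds; "tau": joint torques, N m; "eef_pos": TCP position; "tool_rot": TCP orientation; "force": force on the tool from outside, world axes, zero at the start; "torque": the same for the moment, N m; "width": finger opening in mm; "gripper_force": force on a finger pad.
Only numpy, scipy, OpenCV 4.12 (cv2) and the standard library are available. Lean on these libraries where they do the work, as an engineer would, in place of code of your own. Each camera call takes 0.05 s, during which the arm holds its last target. There are 200 camera calls.

TASK

Set the loose flange cover down on the green squaring plate, push it flush against both fences (the pair of back stops and the side stop) and let go of it there. Then take it again by the long edges of its plate, not by the hub, and set it down gently on top of the gear housing that is bolted to the blue base, centred and square with its long side along the housing's long side. Leave the other things on the bench where they are.

Things in the scene. Friction and masses are not known exactly. Their poses are not given: they have to be found in the camera images.
- cover: Loose flange cover, 0.3 to 0.6 kg: bright aluminium plate 62 mm (its x) by 100 mm (its y) by 16 mm thick with a grey round hub in the middle of its top. Lies hub up. Origin at the centre of the plate's underside, z up through the hub. It is the same turned half round, so either way round will do.
- cover_hub: The round hub of the cover, fixed to it: 40 mm diameter, 30 mm tall, so its top is 46 mm above the underside of the cover. Origin at the centre of the hub's foot, 16 mm above the cover's origin.
- squaring_plate: Fixed flat green-painted plate, top 10 mm above the bench, from -58 to +52 mm in its x and -72 to +68 mm in its y; origin on the bench under point squared_spot. Dark steel stops 16 mm tall stand on it at the +x and -y sides (see the fence points); the -x and +y sides are open, so the cover is pushed toward +x and -y of this frame.
- back_fence (a point): Middle of the back fence's working face, at plate-top height, squaring plate frame (+31, 0) mm; the face looks to -x. The fence is two stops, each 22 mm long and 18 mm thick, centred at y = -41 and +41 mm with a clear gap of 60 mm between them for a finger.
- side_fence (a point): Middle of the side fence's working face, at plate-top height, squaring plate frame (0, -50) mm; the face looks to +y. One stop 36 mm long and 18 mm thick.
- squared_spot (a point): Point on top of the squaring plate (10 mm above the bench) where the cover's origin lies when the cover is flush against both fences with its 100 mm side along the back fence; axes as the squaring plate's.
- housing_stand: Blue base plate 86 x 100 x 12 mm fixed to the bench with the dark grey gear housing bolted on it; origin on the bench under the housing's centre. Nearer the robot, 0.26 m ahead of its base axis and 0.19 m to the right, the orange coiled hose hangs upright: solid, 45 mm radius, 0.1 to over 1 m high. All the work lies left of it; fold the arm in high over its base to swing past.
- housing_top (a point): Centre of the housing's flat top, 96 mm above the bench; x across its 58 mm thickness, y along its 88 mm length. The cover's origin belongs here, its y along this y (either way round). A shelf with bins hangs behind, from about x = 0.67 m: come and go on the robot's side.
- wheel: Bystander: bronze worm wheel on a grey shaft, 79 mm diameter, 79 mm tall; origin at the centre of its underside.
- thread_lock: Bystander: red bottle, 35 mm diameter, 109 mm tall; origin at the centre of its underside.
- bearing: Bystander: ball bearing, 62 mm diameter, 16 mm tall, lying flat; origin at the centre of its underside.
- pliers: Bystander: pliers with red handles lying on the bench, 52 x 166 x 12 mm; origin at the centre of its underside.

How it is judged (in metres and radians):
On the way, in this order (a step that is already met when the one before it is completed fails the run):
1. the cover lies on the squaring plate flush against both fences (each gap under 2.5 mm, turned under 0.035 rad) and the fingers are off it (x of cover in the frame of squared_spot between -0.0025 and 0.003 m and y of cover in the frame of squared_spot between -0.003 and 0.0025 m and z of cover in the frame of squared_spot below 0.002 m and angle between the y axis of cover and the y axis of squared_spot, either way round below 0.035 rad and angle between cover's own z axis and vertical below 0.03 rad and contact force between the fingers and cover below 0.05 N), for 0.2 s.
2. the cover is lifted 30 mm or more off the squaring plate, held by its plate and not by the hub (z of cover in the frame of squared_spot above 0.03 m and contact force between the fingers and cover above 2 N and contact force between the fingers and cover_hub below 0.1 N), for 0.2 s.
At the end, for the whole second after the job is handed in: The cover rests hub up on top of the gear housing, its centre within 5 mm of the centre of the top and its long side within 0.06 rad of the housing's, at rest and released; wheel, bottle, bearing and pliers are within 20 mm of where they stood (horizontal distance between cover and housing_top below 0.005 m and z of cover in the frame of housing_top between -0.003 and 0.003 m and angle between the y axis of cover and the y axis of housing_top, either way round below 0.06 rad and angle between cover's own z axis and vertical below 0.03 rad and linear speed of cover below 0.01 m/s and distance of each of wheel, thread_lock, bearing, pliers from where it was at the start of the episode below 0.02 m); the robot touches nothing.
It fails at once if a bystander (wheel, bottle, bearing, pliers) is moved more than 20 mm (distance of any of wheel, thread_lock, bearing, pliers from where it was at the start of the episode above 0.02 m).
It fails at once if the cover is tipped more than 0.6 rad (angle between cover's own z axis and vertical above 0.6 rad).
It fails at once if the cover is dropped or rammed onto the housing (over 60 N between them) (contact force between cover and housing_stand above 60 N).
It also fails if it takes over 72 s, if anything falls off the work surface, if the arm or the gripper's body presses on something with over 40 N, if the wrist force passes 120 N, or if a joint passes its speed limit or range.

## Working session

There is one attempt and no reset: what is moved stays moved. The work goes in short steps, Python scripts to look and compute and a tool call to move; the robot and the scene stay as the last step left them, time stands still between calls to the robot, and variables do not carry over. Pictures are saved under pics/ and viewed, at most 10 in all, crops included, and the job is handed in when it is done.

Besides the shell and the picture viewer there is one more tool, called by a JSON object that holds its "api" and its "payload", one argument or row to a line. move_arm: Moves the arm, as the interface text tells. Its arguments: {"type":"object","properties":{"targets":{"type":"string"}},"required":["targets"]}

```bash
ls; mkdir -p pics
python3 - <<'E'
from cell import read_state,cams,order,ctrl
import cv2,pickle,numpy as np
s=read_state();print({k:np.round(v,3).tolist() for k,v in s.items()},ctrl.pinch_z)
for n in("scene","top"):
    d=cams.get_image(n);pickle.dump(d,open(f"pics/{n}0.pkl","wb"))
    cv2.imwrite(f"pics/{n}0.png",d["color"][:,:,::-1]);print(n,d["fovy"],d["cx"],d["cy"],d["rvec"],d["tvec"])
E
```

```text
pics
{'clock': 0.0, 'qpos': [-1.303, 0.629, 0.038, 1.518, -0.027, 0.996, -0.02], 'qd': [-0.0, -0.002, 0.001, -0.002, -0.003, 0.0, 0.001], 'tau': [0.001, -56.341, 1.226, -19.344, 0.011, 0.011, -0.0], 'eef_pos': [212.712, 613.487, 202.085], 'tool_rot': [-3.14, 0.0, 2.808], 'force': [0.124, -0.29, -0.58], 'torque': [-0.005, -0.023, -0.003], 'gripper_force': 0.0, 'width': 85.541} 18.700000000000003
scene 46.7764713447261 314.0709818214825 230.81052509447258 [ 2.06967021 -1.17558687  0.53462343] [-253.69282711  381.30274199 1148.3644341 ]
top 56.73617968053305 319.26055922774054 232.8873093513492 [ 2.18152616 -2.21224984  0.02034464] [  27.52394022  495.63918145 1086.0485975 ]
```

View pics/top0.png

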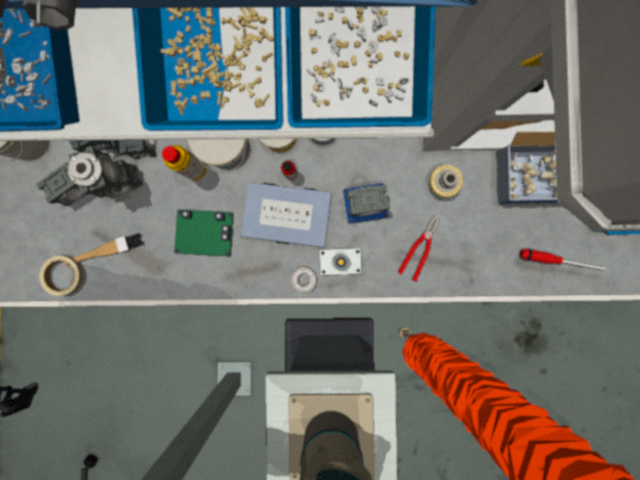

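View pics/scene0.png

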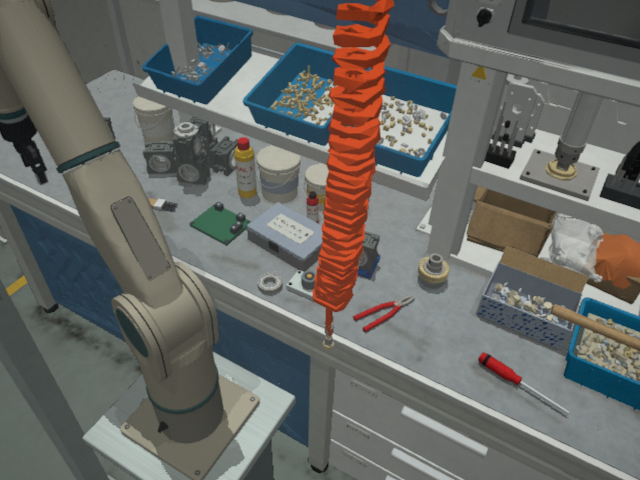

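```bash
cat > h.py <<'E'
import numpy as np,cv2,pickle
from scipy.spatial.transform import Rotation as Ro
class C:
    def __init__(s,d):
        s.im=d["color"];s.R=cv2.Rodrigues(np.array(d["rvec"],float))[0];s.t=np.array(d["tvec"],float).ravel()
        f=s.im.shape[0]/2/np.tan(np.radians(d["fovy"])/2);s.K=np.array([[f,0,d["cx"]],[0,f,d["cy"]],[0,0,1]])
    def ray(s,uv,z):
        uv=np.atleast_2d(np.array(uv,float));p=np.c_[uv,np.ones(len(uv))]@np.linalg.inv(s.K).T@s.R
        o=-s.R.T@s.t;return o+p*((z-o[2])/p[:,2])[:,None]
    def proj(s,P):
        q=(np.atleast_2d(P)@s.R.T+s.t)@s.K.T;return q[:,:2]/q[:,2:]
def load(n): return C(pickle.load(open(n,"rb")))
E
python3 - <<'E'
from h import *
t=load("pics/top0.pkl");s=load("pics/scene0.pkl")
print(-t.R.T@t.t,-s.R.T@s.t,t.proj([[212,614,203],[0,0,0]]),s.proj([212,614,203]))
for n,uv in dict(cover=(341,262),plate=(204,232),hous=(367,202)).items():print(n,t.ray(uv,0))
a=cv2.resize(t.im[195:285,160:405],None,fx=3.2,fy=3.2,interpolation=cv2.INTER_CUBIC)
b=cv2.resize(s.im[190:310,180:390],None,fx=2.4,fy=2.4,interpolation=cv2.INTER_CUBIC)
o=np.zeros((a.shape[0]+b.shape[0],800,3),np.uint8);o[:a.shape[0],:a.shape[1]]=a;o[a.shape[0]:,:b.shape[1]]=b
cv2.imwrite("pics/z1.png",o[:,:,::-1]);print(o.shape)
E
```

```text
[ 458.96761627    4.22159466 1102.38297654] [-384.63048632 -499.11942919 1063.6878722 ] [[ 26.56198418 374.05240568]
 [330.52465072 435.72618496]] [[ 41.23228197 187.03565882]]
cover [[423.42084844 -32.09105803   0.        ]]
plate [[502.56878071 307.93365224   0.        ]]
hous [[571.32475505 -98.9055402    0.        ]]
(576, 800, 3)
```

View pics/z1.png

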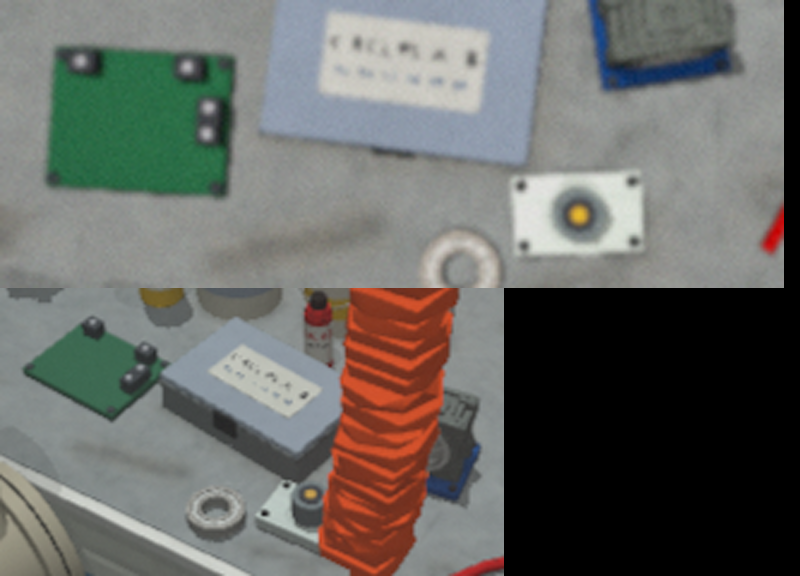

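```bash
cat > m.py <<'E'
from h import *
def rect(c,mask,z,box,off=(0,0)):
    u0,u1,v0,v1=box;m=np.zeros(mask.shape,np.uint8);m[v0:v1,u0:u1]=mask[v0:v1,u0:u1]*255
    m=cv2.morphologyEx(m,cv2.MORPH_CLOSE,np.ones((3,3)))
    k=max(cv2.findContours(m,0,1)[0],key=cv2.contourArea)
    P=c.ray(k[:,0,:],z)[:,:2]
    r=cv2.minAreaRect(P.astype(np.float32));p=cv2.boxPoints(r)
    return r,p,k
E
python3 - <<'E'
from m import *
t=load("pics/top0.pkl");hsv=cv2.cvtColor(t.im,cv2.COLOR_RGB2HSV).astype(int);H,S,V=hsv[...,0],hsv[...,1],hsv[...,2]
print("bright",V[255,328],V[262,312],V[262,341], "hous",hsv[200,365],hsv[205,375],'base',hsv[215,352],'bench',hsv[230,380])
for n,m,z,b in [("cover",(V>195)&(S<40),16,(310,370,240,285)),("green",(H>50)&(H<90)&(S>90),10,(165,240,200,265)),
  ("base",(H>100)&(H<125)&(S>130),12,(335,400,175,230)),("housing",(S<60)&(V<125),96,(340,400,175,225)),("hub",(S<70)&(V<150),46,(322,360,245,280)),("case",(H>100)&(H<130)&(S>25)&(S<110)&(V>120),55,(236,335,178,252)),("bearing",(V>0)&(S<256),16,(0,1,0,1))][:6]:
    r,p,k=rect(t,m,z,b);print(n,np.round(r[0],1),np.round(r[1],1),round(r[2],2),np.round(p).tolist(),cv2.boundingRect(k))
E
```

```text
bright 224 149 224 hous [ 47  19 118] [ 45  23 112] base [104  95  51] bench [ 75   3 146]
cover [425.6 -28.5] [58.1 95.5] 1.71 [[395.0, 18.0], [398.0, -77.0], [456.0, -75.0], [453.0, 20.0]] (320, 249, 40, 25)
green [501.3 306.8] [137.1 106. ] 85.67 [[443.0, 242.0], [549.0, 234.0], [559.0, 371.0], [454.0, 379.0]] (175, 211, 58, 45)
base [545.6 -79.3] [117.4  62.7] 62.43 [[491.0, -117.0], [546.0, -146.0], [601.0, -42.0], [545.0, -13.0]] (344, 190, 43, 32)
housing [563.3 -89.9] [ 93.1 101.1] 8.65 [[510.0, -47.0], [525.0, -147.0], [617.0, -133.0], [602.0, -33.0]] (345, 181, 48, 44)
hub [425.5 -30. ] [38.5 33.5] 44.18 [[400.0, -31.0], [423.0, -55.0], [451.0, -29.0], [428.0, -5.0]] (333, 254, 17, 16)
case [539.9  98.5] [198.7 130.6] 82.07 [[462.0, 9.0], [591.0, -9.0], [618.0, 188.0], [489.0, 206.0]] (241, 183, 90, 64)
```

Run:
```python
from m import *
t=load("pics/top0.pkl")
a=cv2.resize(t.im[175:230,336:404],None,fx=10,fy=10,interpolation=cv2.INTER_NEAREST)
a=np.clip(a.astype(float)*1.5,0,255).astype(np.uint8)
cv2.imwrite("pics/z2.png",a[:,:,::-1])
```

```text
(no output)
```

View pics/z2.png

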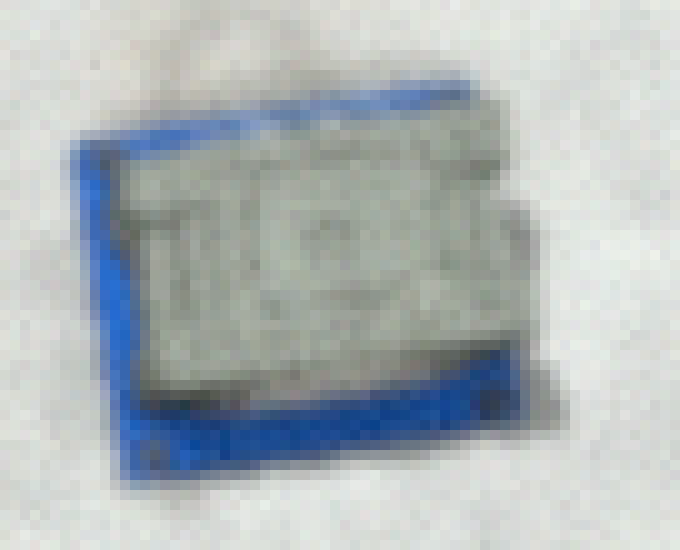

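Run:
```python
from m import *
t=load("pics/top0.pkl");im=t.im.astype(int)
m=(im[...,2]-im[...,0]>25)
for th in (18,25,35,50):
    m=(im[...,2]-im[...,0]>th);mm=np.zeros_like(m);mm[175:230,336:404]=m[175:230,336:404]
    v,u=np.nonzero(mm);q=np.concatenate([np.c_[u+a,v+b] for a in(-.5,.5) for b in(-.5,.5)])
    r=cv2.minAreaRect(t.ray(q,12)[:,:2].astype(np.float32));print(th,np.round(r[0],1),np.round(r[1],1),round(r[2],2),np.round(cv2.boxPoints(r),1).tolist())
P=t.ray((np.array([[75,140],[125,485],[523,415],[473,82]])/10+[335.5,174.5]),12)[:,:2];print(P,P.mean(0))
# bystanders / predicted housing top check
c=np.array([560,-86.]);
```

```text
18 [568.6 -93. ] [ 90.3 104.4] 8.6 [[516.2000122070312, -48.099998474121094], [531.7999877929688, -151.3000030517578], [621.0999755859375, -137.8000030517578], [605.5, -34.599998474121094]]
25 [568.6 -92.6] [ 89.5 102.8] 8.6 [[516.5999755859375, -48.5], [532.0, -150.10000610351562], [620.5, -136.6999969482422], [605.0999755859375, -35.099998474121094]]
35 [568.8 -92.6] [ 88.3 101.9] 8.65 [[517.5, -48.79999923706055], [532.7999877929688, -149.60000610351562], [620.0999755859375, -136.3000030517578], [604.7000122070312, -35.5]]
50 [568.5 -92.3] [85.6 99.3] 7.93 [[519.2000122070312, -49.0], [532.9000244140625, -147.3000030517578], [617.7000122070312, -135.5], [604.0, -37.20000076293945]]
[[ 604.32271363  -39.38996552]
 [ 519.13190941  -50.33223612]
 [ 534.89548685 -148.10837447]
 [ 617.09417224 -137.39316763]] [568.86107053 -93.80593594]
```

{"api": "move_arm", "payload": {
  "targets": "1 0 0 0 0 0 5.76;1 0 0 0 0 0 5.76;1 0 0 0 0 0 5.76;1 0 0 0 0 0 5.76;1 0 0 0 0 0 5.76"
}}

```text
clock: 0.52
eef_pos: [212.8, 613.8, 202.5]
tool_rot: [-3.141, 0.0, 2.3]
force: [0.8, -0.7, -0.8]
width: 85.2
gripper_force: 0.0
```

{"api": "move_arm", "payload": {
  "targets": "1 0 0 0 0 0 5.76;1 0 0 0 0 0 5.76;1 0 0 0 0 0 5.76;1 0 0 0 0 0 5.76;1 0 0 0 0 0 5.76"
}}

```text
clock: 0.93
eef_pos: [212.7, 613.8, 202.5]
tool_rot: [-3.141, 0.001, 1.798]
force: [0.4, 0.4, -0.4]
width: 85.4
gripper_force: 0.0
```

{"api": "move_arm", "payload": {
  "targets": "1 0 0 0 0 0 5.76;1 0 0 0 0 0 5.74;1 -1.5 0.4 0 0 0 0;1 -3 0.9 0.4 0 0 0;1 -3 0.9 0.4 0 0 0"
}}

```text
clock: 1.35
eef_pos: [236.6, 539.6, 194.3]
tool_rot: [3.142, 0.0, 1.604]
force: [-0.0, 0.0, 0.2]
width: 85.7
gripper_force: 0.0
```

{"api": "move_arm", "payload": {
  "targets": "1 -3 0.9 0.4 0 0 0;1 -3 0.9 0.4 0 0 0;1 -3 0.9 0.4 0 0 0;1 -3 0.9 0.4 0 0 0;1 -3 0.9 0.4 0 0 0"
}}

```text
clock: 1.77
eef_pos: [286.9, 389.7, 174.7]
tool_rot: [-3.141, 0.0, 1.602]
force: [0.4, -0.6, -0.7]
width: 85.2
gripper_force: 0.0
```

{"api": "move_arm", "payload": {
  "targets": "1 -3 0.9 0.4 0 0 0;1 -3 0.9 0.4 0 0 0;1 -3 0.9 0.4 0 0 0;1 -3 0.9 0.4 0 0 0;1 -3 0.9 0.4 0 0 0"
}}

```text
clock: 2.18
eef_pos: [336.5, 241.4, 154.8]
tool_rot: [-3.141, 0.0, 1.602]
force: [0.7, 0.1, -0.2]
width: 85.3
gripper_force: 0.0
```

{"api": "move_arm", "payload": {
  "targets": "1 -3 0.9 0.4 0 0 0;1 -3 0.9 0.4 0 0 0;1 -3 0.9 0.4 0 0 0;1 -3 0.9 0.4 0 0 0;1 0 0 0 0 0 0"
}}

```text
clock: 2.6
eef_pos: [377.5, 117.8, 138.7]
tool_rot: [3.141, 0.003, 1.592]
force: [-0.7, 0.6, 0.6]
width: 85.3
gripper_force: 0.0
```

{"api": "move_arm", "payload": {
  "targets": "1 -2.95 0.87 0.77 0 0 0;1 -2.95 0.87 0.77 0 0 0;1 -2.95 0.87 0.77 0 0 0;1 -2.95 0.87 0.77 0 0 0;1 -2.95 0.87 0.77 0 0 0"
}}

```text
clock: 3.02
eef_pos: [424.4, -23.0, 100.0]
tool_rot: [-3.141, -0.0, 1.602]
force: [0.2, 0.4, 0.7]
width: 85.2
gripper_force: 0.0
```

{"api": "move_arm", "payload": {
  "targets": "1 0 0 0 0 0 0;1 0 0 0 0 0 0;1 0 0 0 0 0 0"
}}

```text
clock: 3.27
eef_pos: [423.7, -21.4, 100.4]
tool_rot: [-3.14, -0.001, 1.602]
force: [-0.2, 0.2, 0.2]
width: 85.5
gripper_force: 0.0
```

Run:
```python
from cell import *
import cv2
from h import *
s=read_state();print({k:np.round(s[k],3).tolist() for k in('eef_pos','tool_rot','qpos')})
t=C(cams.get_image("top"));u=C(cams.get_image("scene"))
a=cv2.resize(t.im[190:310,260:420],None,fx=4,fy=4);b=cv2.resize(u.im[230:330,230:350],None,fx=4,fy=4)
cv2.imwrite("pics/z3.png",cv2.resize(np.hstack([a,np.vstack([b,np.zeros((80,480,3),np.uint8)])])[:,:,::-1],None,fx=.7,fy=.7))
```

```text
{'eef_pos': [423.711, -21.354, 100.361], 'tool_rot': [-3.14, -0.001, 1.602], 'qpos': [-0.181, 0.511, 0.233, 2.226, -0.275, 0.432, 0.305]}
```

View pics/z3.png

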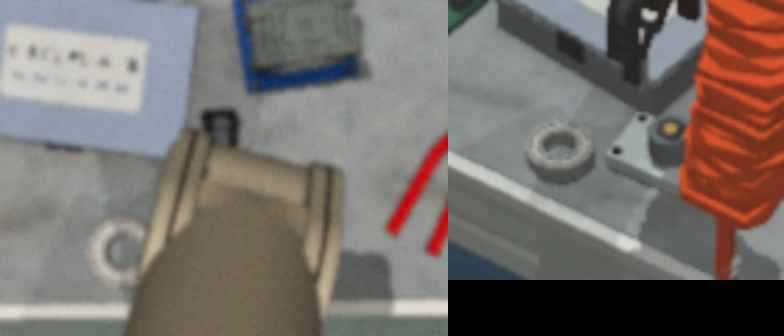

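{"api": "move_arm", "payload": {
  "targets": "1 -0.72 0.17 1 0 0 0;1 0 0 2 0 0 0;1 0 0 2 0 0 0;1 0 0 2 0 0 0;1 0 0 1.5 0 0 0"
}}

```text
clock: 3.78
eef_pos: [423.6, -26.5, 20.7]
tool_rot: [-3.135, -0.005, 1.605]
force: [0.3, 0.2, -1.4]
width: 85.5
gripper_force: 0.0
```

{"api": "move_arm", "payload": {
  "targets": "1 0 0 0.9 0 0 0;1 0 0 0.4 0 0 0;1 0 0 0.4 0 0 0;1 0 0 0 0 0 0;1 0 0 0 0 0 0"
}}

```text
clock: 4.2
eef_pos: [424.7, -26.8, 6.1]
tool_rot: [-3.138, -0.004, 1.604]
force: [-0.1, 0.4, 0.8]
width: 85.2
gripper_force: 0.0
```

{"api": "move_arm", "payload": {
  "targets": "1 0 0 0.3 0 0 0;1 0 0 0.3 0 0 0;1 0 0 0 0 0 0"
}}

```text
clock: 4.45
eef_pos: [424.9, -27.3, 0.2]
tool_rot: [-3.138, -0.004, 1.603]
force: [0.9, -0.0, -0.0]
width: 85.0
gripper_force: 0.0
```

Run:
```python
from cell import *
print({k:read_state()[k] for k in('eef_pos','tool_rot','qpos','qd')})
```

```text
{'eef_pos': array([ 4.24912946e+02, -2.73196427e+01,  2.18611808e-01]), 'tool_rot': array([-3.13825028, -0.00370562,  1.60258246]), 'qpos': array([-0.18444826,  0.74468227,  0.27516131,  2.2751479 , -0.92501831,
        0.23712667,  0.96402298]), 'qd': array([ 0.0076341 , -0.00666446, -0.00358112, -0.00036835,  0.05304168,
        0.00234023, -0.06096323])}
```

{"api": "move_arm", "payload": {
  "targets": "-1 0 0 0 0 0 0;-1 0 0 0 0 0 0;-1 0 0 0 0 0 0;-1 0 0 0 0 0 0;-1 0 0 0 0 0 0"
}}

```text
clock: 4.87
eef_pos: [425.2, -28.0, 0.8]
tool_rot: [-3.139, -0.004, 1.601]
force: [-1.3, 0.6, 8.9]
width: 37.7
gripper_force: 59.1
```

{"api": "move_arm", "payload": {
  "targets": "-1 0 0 0 0 0 0;-1 0 0 0 0 0 0;-1 0 0 0 0 0 0"
}}

```text
clock: 5.12
eef_pos: [425.2, -28.0, 0.7]
tool_rot: [-3.139, -0.004, 1.601]
force: [-0.7, 0.7, 8.5]
width: 37.7
gripper_force: 59.1
```

{"api": "move_arm", "payload": {
  "targets": "-1 0 0 -0.3 0 0 0;-1 0 0 -0.5 0 0 0;-1 0 0 -1 0 0 0;-1 0 0 -1.5 0 0 0;-1 0 0 -2 0 0 0"
}}

```text
clock: 5.53
eef_pos: [423.7, -28.2, 53.0]
tool_rot: [-3.135, -0.003, 1.601]
force: [1.1, -0.1, -4.0]
width: 37.5
gripper_force: 60.8
```

{"api": "move_arm", "payload": {
  "targets": "-1 0 0 -2 0 0 0;-1 0 0 -2 0 0 0;-1 0 0 -2 0 0 0;-1 0 0 -1 0 0 0;-1 0 0 0 0 0 0"
}}

```text
clock: 5.95
eef_pos: [426.1, -28.5, 124.8]
tool_rot: [-3.141, -0.003, 1.602]
force: [1.0, 0.7, -3.1]
width: 37.6
gripper_force: 60.9
```

Run:
```python
from cell import *
import cv2
from h import *
s=read_state();print({k:np.round(s[k],3).tolist() for k in('eef_pos','tool_rot','qpos','force','width','gripper_force')})
u=C(cams.get_image("scene"))
print(u.proj(s['eef_pos']))
b=cv2.resize(u.im[150:330,200:440],None,fx=3,fy=3)
cv2.imwrite("pics/z4.png",b[:,:,::-1])
```

```text
{'eef_pos': [426.076, -28.484, 124.762], 'tool_rot': [-3.141, -0.003, 1.602], 'qpos': [-0.468, 0.543, 0.683, 2.205, -0.628, 0.594, 0.715], 'force': [1.012, 0.659, -3.139], 'width': 37.638, 'gripper_force': 60.895}
[[309.23995658 252.95707162]]
```

View pics/z4.png

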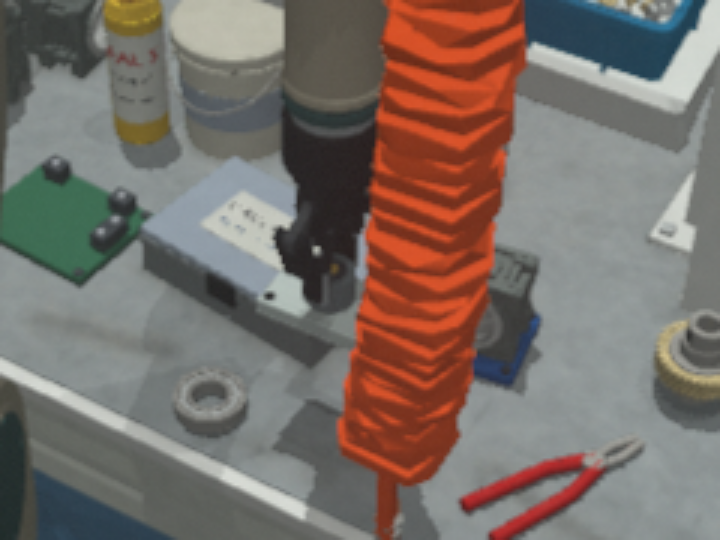

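{"api": "move_arm", "payload": {
  "targets": "-1 0 0 0 0 0 3;-1 0 0 0 0 0 3.1;-1 1.5 0.17 0 0 0 0;-1 2.8 0.37 0 0 0 0;-1 2.8 0.37 0 0 0 0"
}}

```text
clock: 6.42
eef_pos: [438.7, 41.6, 122.3]
tool_rot: [-3.135, -0.002, 1.492]
force: [0.7, 0.1, -4.1]
width: 37.4
gripper_force: 60.9
```

{"api": "move_arm", "payload": {
  "targets": "-1 2.8 0.37 0 0 0 0;-1 2.8 0.37 0 0 0 0;-1 2.8 0.37 0 0 0 0;-1 2.8 0.37 0 0 0 0;-1 2.8 0.37 0 0 0 0"
}}

```text
clock: 6.83
eef_pos: [467.5, 181.0, 122.1]
tool_rot: [-3.135, -0.002, 1.495]
force: [1.2, 0.5, -4.9]
width: 37.5
gripper_force: 60.9
```

{"api": "move_arm", "payload": {
  "targets": "-1 2.8 0.37 0 0 0 0;-1 2.8 0.37 0 0 0 0;-1 2.8 0.37 0 0 0 0;-1 2.5 0.23 0 0 0 0;-1 0 0 0 0 0 0"
}}

```text
clock: 7.25
eef_pos: [489.2, 294.5, 121.4]
tool_rot: [-3.135, -0.005, 1.503]
force: [1.1, 0.8, -4.3]
width: 38.0
gripper_force: 60.9
```

{"api": "move_arm", "payload": {
  "targets": "-1 0 0 0 0 0 0;-1 0 0 0 0 0 0;-1 0 0 0 0 0 0"
}}

```text
clock: 7.5
eef_pos: [489.7, 285.8, 123.0]
tool_rot: [-3.136, -0.001, 1.493]
force: [-0.6, 0.0, -4.2]
width: 37.5
gripper_force: 60.9
```

Run:
```python
from cell import *
import cv2
from m import *
s=read_state();print({k:np.round(s[k],3).tolist() for k in('eef_pos','tool_rot','qpos','force','width','gripper_force')})
d=cams.get_image("top");t=C(d);u=C(cams.get_image("scene"))
print(t.proj(s['eef_pos']),u.proj(s['eef_pos']))
a=cv2.resize(t.im[180:270,150:260],None,fx=4,fy=4);b=cv2.resize(u.im[170:260,180:270],None,fx=4,fy=4)
cv2.imwrite("pics/z5.png",np.hstack([a,b])[:,:,::-1])
```

```text
{'eef_pos': [489.744, 285.807, 123.024], 'tool_rot': [-3.136, -0.001, 1.493], 'qpos': [-1.041, 0.744, 0.773, 1.842, -0.687, 0.849, 0.002], 'force': [-0.645, 0.005, -4.163], 'width': 37.464, 'gripper_force': 60.927}
[[198.72412724 235.66822105]] [[220.24435541 195.6056218 ]]
```

View pics/z5.png

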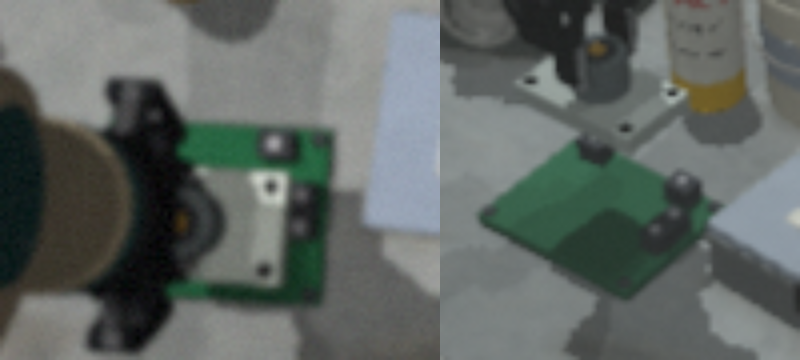

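{"api": "move_arm", "payload": {
  "targets": "-1 1.6 0.24 0 0 0 0;-1 1.6 0.24 0 0 0 0;-1 0 0 2 0 0 0;-1 0 0 2 0 0 0;-1 0 0 2 0 0 0"
}}

```text
clock: 8.02
eef_pos: [497.5, 319.0, 63.4]
tool_rot: [-3.138, -0.003, 1.495]
force: [0.3, -0.7, -4.2]
width: 37.3
gripper_force: 61.0
```

{"api": "move_arm", "payload": {
  "targets": "-1 0 0 2 0 0 0;-1 0 0 1 0 0 0;-1 0 0 0.5 0 0 0;-1 0 0 0 0 0 0;-1 0 0 0 0 0 0"
}}

```text
clock: 8.43
eef_pos: [498.0, 319.2, 29.6]
tool_rot: [-3.139, -0.003, 1.494]
force: [-0.0, -0.6, -4.1]
width: 37.5
gripper_force: 61.0
```

{"api": "move_arm", "payload": {
  "targets": "-1 0 0 0.6 0 0 0;-1 0 0 0.6 0 0 0;-1 0 0 0.4 0 0 0;-1 0 0 0 0 0 0;-1 0 0 0 0 0 0"
}}

```text
clock: 8.85
eef_pos: [496.9, 319.3, 12.6]
tool_rot: [-3.137, -0.003, 1.495]
force: [-1.2, 0.3, -4.4]
width: 37.6
gripper_force: 61.0
```

{"api": "move_arm", "payload": {
  "targets": "-1 0 0 0.1 0 0 0;-1 0 0 0.1 0 0 0;-1 0 0 0 0 0 0;-1 0 0 0 0 0 0"
}}

```text
clock: 9.18
eef_pos: [497.4, 319.4, 11.0]
tool_rot: [-3.138, -0.003, 1.495]
force: [0.0, -0.1, -2.9]
width: 37.7
gripper_force: 61.0
```

{"api": "move_arm", "payload": {
  "targets": "-1 0 0.2 0 0 0 0;-1 0 0.2 0 0 0 0;-1 0 0.1 0 0 0 0;-1 0 0 0 0 0 0;-1 0 0 0 0 0 0"
}}

```text
clock: 9.6
eef_pos: [503.2, 318.9, 11.0]
tool_rot: [-3.14, -0.003, 1.495]
force: [0.9, 0.2, -3.5]
width: 37.6
gripper_force: 61.1
```

{"api": "move_arm", "payload": {
  "targets": "-1 0 0.1 0 0 0 0;-1 0 0.1 0 0 0 0;-1 0 0 0 0 0 0;-1 0 0 0 0 0 0"
}}

```text
clock: 9.93
eef_pos: [503.2, 318.9, 11.0]
tool_rot: [-3.136, -0.003, 1.495]
force: [-4.2, -0.7, 2.6]
width: 37.3
gripper_force: 61.8
```

{"api": "move_arm", "payload": {
  "targets": "-1 0 0.1 0 0 0 0;-1 0 0.1 0 0 0 0;-1 0 0 0 0 0 0;-1 0 0 0 0 0 0"
}}

```text
clock: 10.27
eef_pos: [504.2, 319.0, 11.0]
tool_rot: [-3.134, -0.003, 1.496]
force: [-6.3, -0.8, 7.6]
width: 37.4
gripper_force: 62.0
```

{"api": "move_arm", "payload": {
  "targets": "-1 -0.25 0 0 0 0 0;-1 -0.25 0 0 0 0 0;-1 -0.2 0 0 0 0 0;-1 0 0 0 0 0 0;-1 0 0 0 0 0 0"
}}

```text
clock: 10.68
eef_pos: [504.4, 315.6, 11.0]
tool_rot: [-3.136, -0.007, 1.498]
force: [-5.3, 5.9, 2.5]
width: 37.3
gripper_force: 61.7
```

{"api": "move_arm", "payload": {
  "targets": "-1 -0.1 0 0 0 0 0;-1 -0.1 0 0 0 0 0;-1 0 0 0 0 0 0;-1 0 0 0 0 0 0"
}}

```text
clock: 11.02
eef_pos: [504.3, 314.1, 11.0]
tool_rot: [-3.136, -0.008, 1.499]
force: [-4.8, 6.3, 2.3]
width: 37.9
gripper_force: 61.6
```

{"api": "move_arm", "payload": {
  "targets": "-1 -0.1 0 0 0 0 0;-1 -0.1 0 0 0 0 0;-1 0 0 0 0 0 0;-1 0 0 0 0 0 0"
}}

```text
clock: 11.35
eef_pos: [504.2, 312.2, 11.0]
tool_rot: [-3.136, -0.008, 1.499]
force: [-4.3, 6.8, 2.8]
width: 37.5
gripper_force: 61.6
```

Run:
```python
from cell import *
s=read_state();print(s['force'],s['torque'],s['tool_rot'],s['eef_pos'])
```

```text
[-4.27441828  6.80088183  2.75830951] [1.43894031 0.87785843 0.28193504] [-3.13583259 -0.00808228  1.4986847 ] [504.19949926 312.20184114  11.04724522]
```

{"api": "move_arm", "payload": {
  "targets": "-1 -0.1 0 0 0 0 0;-1 -0.1 0 0 0 0 0;-1 0 0 0 0 0 0;-1 0 0 0 0 0 0"
}}

```text
clock: 11.68
eef_pos: [504.2, 311.5, 11.0]
tool_rot: [-3.136, -0.01, 1.499]
force: [-4.9, 8.9, 2.2]
width: 37.5
gripper_force: 61.6
```

{"api": "move_arm", "payload": {
  "targets": "-1 -0.1 0 0 0 0 0;-1 -0.1 0 0 0 0 0;-1 0 0 0 0 0 0;-1 0 0 0 0 0 0"
}}

```text
clock: 12.02
eef_pos: [504.2, 311.5, 11.1]
tool_rot: [-3.136, -0.012, 1.5]
force: [-2.6, 12.5, 0.6]
width: 37.7
gripper_force: 61.4
```

{"api": "move_arm", "payload": {
  "targets": "-1 -0.1 0 0 0 0 0;-1 -0.1 0 0 0 0 0;-1 0 0 0 0 0 0;-1 0 0 0 0 0 0"
}}

```text
clock: 12.35
eef_pos: [504.2, 311.4, 11.3]
tool_rot: [-3.137, -0.015, 1.501]
force: [-3.1, 14.5, -0.2]
width: 37.4
gripper_force: 61.4
```

{"api": "move_arm", "payload": {
  "targets": "-1 0.2 0.1 0.1 0 0 0;-1 0 0.1 0 0 0 0;-1 0 0 0 0 0 0;-1 0 0 0 0 0 0"
}}

```text
clock: 12.68
eef_pos: [504.1, 311.6, 11.0]
tool_rot: [-3.132, -0.013, 1.5]
force: [-9.2, 12.3, 11.8]
width: 37.6
gripper_force: 62.6
```

Run:
```python
from cell import *
s=read_state();print(s['force'],s['torque'],s['tool_rot'],s['eef_pos'])
```

```text
[-9.1528685  12.30765772 11.77467605] [2.47551172 1.77530665 0.17618929] [-3.13244183 -0.01295358  1.50027613] [504.13884381 311.57971081  10.96863979]
```

{"api": "move_arm", "payload": {
  "targets": "1 0 0 0 0 0 0;1 0 0 0 0 0 0;1 0 0 0 0 0 0;1 0 0 0 0 0 0;1 0 0 0 0 0 0"
}}

```text
clock: 13.1
eef_pos: [507.8, 302.7, 9.8]
tool_rot: [-3.139, -0.002, 1.494]
force: [0.2, 1.0, 0.4]
width: 85.7
gripper_force: 0.0
```

{"api": "move_arm", "payload": {
  "targets": "1 0 0 -1 0 0 0;1 0 0 -2 0 0 0;1 0 0 -2 0 0 0;1 0 0 -2 0 0 0;1 0 0 -2 0 0 0"
}}

```text
clock: 13.52
eef_pos: [507.6, 302.8, 101.3]
tool_rot: [-3.138, -0.002, 1.494]
force: [-0.4, 0.8, -0.2]
width: 85.4
gripper_force: 0.0
```

{"api": "move_arm", "payload": {
  "targets": "1 0 0 -3 0 0 0;1 0 -3 -1 0 0 0;1 0 -3 0 0 0 0;1 0 -2.5 0 0 0 0;1 0 0 0 0 0 0"
}}

```text
clock: 13.93
eef_pos: [416.8, 310.2, 140.3]
tool_rot: [-3.131, -0.003, 1.497]
force: [-0.1, 1.1, -1.1]
width: 85.4
gripper_force: 0.0
```

Run:
```python
from cell import *
import cv2,pickle
from m import *
s=read_state();print({k:np.round(s[k],3).tolist() for k in('eef_pos','tool_rot','qpos','force','width','gripper_force')})
d=cams.get_image("top");t=C(d);pickle.dump(d,open("pics/top1.pkl","wb"));e=cams.get_image("scene");pickle.dump(e,open("pics/scene1.pkl","wb"));u=C(e)
a=cv2.resize(t.im[195:265,160:250],None,fx=4.4,fy=5,interpolation=cv2.INTER_CUBIC);b=cv2.resize(u.im[190:260,180:270],None,fx=4.4,fy=5,interpolation=cv2.INTER_CUBIC)
cv2.imwrite("pics/z6.png",np.hstack([a,b])[:,:,::-1])
```

```text
{'eef_pos': [416.841, 310.221, 140.273], 'tool_rot': [-3.131, -0.003, 1.497], 'qpos': [-1.198, 0.669, 0.809, 1.953, -0.674, 0.819, -0.081], 'force': [-0.126, 1.11, -1.051], 'width': 85.393, 'gripper_force': 0.0}
```

View pics/z6.png

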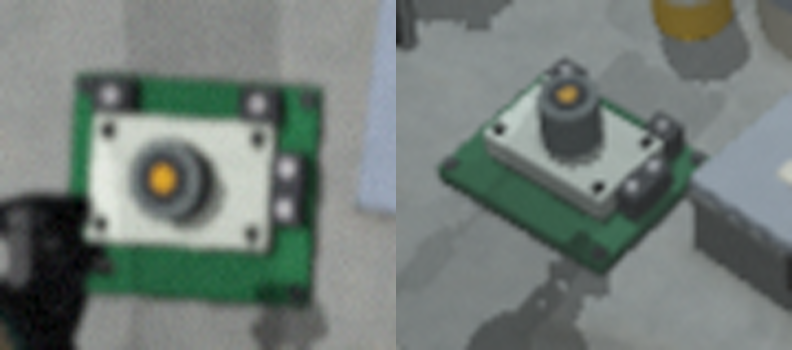

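Run:
```python
from m import *
for f in("top0","top1"):
  t=load(f"pics/{f}.pkl");hsv=cv2.cvtColor(t.im,cv2.COLOR_RGB2HSV).astype(int);H,S,V=hsv[...,0],hsv[...,1],hsv[...,2]
  for n,m,z,b in [("cover",(V>190)&(S<45),26,(170,226,215,250)),("green",(H>50)&(H<90)&(S>90),10,(165,240,200,265))]:
    try:r,p,k=rect(t,m,z,b);print(f,n,np.round(r[0],1),np.round(r[1],1),round(r[2],2))
    except Exception as e:print(e)
  if f=="top1":
    r,p,k=rect(t,(V>190)&(S<45),26,(170,226,215,250))
    th=np.radians(-4.3);print("in plate frame",np.array([[np.cos(th),np.sin(th)],[-np.sin(th),np.cos(th)]])@(np.array(r[0])-[504.4,308.6]))
```

```text
max() iterable argument is empty
top0 green [501.3 306.8] [137.1 106. ] 85.67
top1 cover [504.5 310.6] [94.5 57. ] 86.92
top1 green [499.4 301.3] [126.9 104.1] 86.58
in plate frame [-0.01216083  1.97165474]
```

{"api": "move_arm", "payload": {
  "targets": "0.64 0.2 2.2 0 0 0 0;0.64 0.2 2.2 0 0 0 0;0.64 0.2 2.2 0 0 0 0;0.64 0.1 2.1 0 0 0 0;0.64 0 0 0 0 0 0"
}}

```text
clock: 14.45
eef_pos: [516.7, 308.0, 140.6]
tool_rot: [3.138, -0.002, 1.491]
force: [-0.2, -0.4, 0.1]
width: 70.1
gripper_force: 0.0
```

{"api": "move_arm", "payload": {
  "targets": "0.64 0 0 1 0 0 0;0.64 0 0 2 0 0 0;0.64 0 0 2 0 0 0;0.64 0 0 1 0 0 0;0.64 0 0 0 0 0 0"
}}

```text
clock: 14.87
eef_pos: [507.4, 309.5, 77.1]
tool_rot: [-3.133, -0.0, 1.495]
force: [-0.2, 0.6, 0.7]
width: 69.8
gripper_force: 0.0
```

{"api": "move_arm", "payload": {
  "targets": "0.64 0 0 0 0 0 0;0.64 0 0 0 0 0 0"
}}

```text
clock: 15.03
eef_pos: [510.4, 310.3, 80.6]
tool_rot: [-3.139, -0.003, 1.495]
force: [0.6, -0.6, 1.1]
width: 70.1
gripper_force: 0.0
```

{"api": "move_arm", "payload": {
  "targets": "0.64 0.05 -0.6 0.5 0 0 0;0.64 0 0 0.5 0 0 0;0.64 0 0 0 0 0 0;0.64 0 0 0 0 0 0;0.64 0 0 0 0 0 0"
}}

```text
clock: 15.45
eef_pos: [504.0, 311.3, 70.0]
tool_rot: [-3.138, -0.003, 1.495]
force: [-0.2, -0.2, 0.7]
width: 69.9
gripper_force: 0.0
```

{"api": "move_arm", "payload": {
  "targets": "0.64 0 0 0 0 0 0;0.64 0 0 0 0 0 0"
}}

```text
clock: 15.62
eef_pos: [504.1, 311.2, 70.0]
tool_rot: [-3.138, -0.003, 1.495]
force: [0.6, -0.8, 0.5]
width: 70.2
gripper_force: 0.0
```

{"api": "move_arm", "payload": {
  "targets": "0.64 0 0 1 0 0 0;0.64 0 0 1.5 0 0 0;0.64 0 0 1.5 0 0 0;0.64 0 0 1 0 0 0;0.64 0 0 0 0 0 0"
}}

```text
clock: 16.03
eef_pos: [501.9, 310.7, 17.3]
tool_rot: [-3.134, -0.001, 1.495]
force: [-0.5, -0.3, -0.1]
width: 70.0
gripper_force: 0.0
```

{"api": "move_arm", "payload": {
  "targets": "0.64 0 0 0.4 0 0 0;0.64 0 0 0.2 0 0 0;0.64 0 0 0 0 0 0;0.64 0 0 0 0 0 0"
}}

```text
clock: 16.37
eef_pos: [503.9, 311.5, 14.3]
tool_rot: [-3.138, -0.003, 1.495]
force: [-0.6, -0.9, 0.5]
width: 70.2
gripper_force: 0.0
```

{"api": "move_arm", "payload": {
  "targets": "0.64 0 0 0.2 0 0 0;0.64 0 0 0.2 0 0 0;0.64 0 0 0 0 0 0;0.64 0 0 0 0 0 0"
}}

```text
clock: 16.7
eef_pos: [503.5, 311.4, 9.8]
tool_rot: [-3.138, -0.003, 1.495]
force: [-0.1, 0.3, -0.3]
width: 70.0
gripper_force: 0.0
```

{"api": "move_arm", "payload": {
  "targets": "0.64 0 0 0.2 0 0 0;0.64 0 0 0.1 0 0 0;0.64 0 0 0 0 0 0;0.64 0 0 0 0 0 0"
}}

```text
clock: 17.03
eef_pos: [503.5, 311.3, 6.7]
tool_rot: [-3.137, -0.003, 1.495]
force: [-0.2, -0.7, -0.7]
width: 69.9
gripper_force: 0.0
```

{"api": "move_arm", "payload": {
  "targets": "0.64 0 0 0.2 0 0 0;0.64 0 0 0.1 0 0 0;0.64 0 0 0 0 0 0;0.64 0 0 0 0 0 0"
}}

```text
clock: 17.37
eef_pos: [503.5, 311.4, 3.7]
tool_rot: [-3.137, -0.003, 1.495]
force: [0.3, 0.3, -0.9]
width: 70.3
gripper_force: 0.0
```

{"api": "move_arm", "payload": {
  "targets": "0.64 0 0 0.1 0 0 0;0.64 0 0 0.1 0 0 0;0.64 0 0 0 0 0 0;0.64 0 0 0 0 0 0"
}}

```text
clock: 17.7
eef_pos: [503.5, 311.4, 1.8]
tool_rot: [-3.138, -0.003, 1.495]
force: [-1.1, 0.3, -0.1]
width: 69.7
gripper_force: 0.0
```

{"api": "move_arm", "payload": {
  "targets": "0.64 0 0.2 0.2 0 0 0;0.64 0 0.2 0.1 0 0 0;0.64 0 0.2 0 0 0 0;0.64 0 0 0 0 0 0;0.64 0 0 0 0 0 0"
}}

```text
clock: 18.12
eef_pos: [509.8, 310.8, -1.2]
tool_rot: [-3.138, -0.003, 1.495]
force: [-0.2, 0.7, -0.5]
width: 70.0
gripper_force: 0.0
```

{"api": "move_arm", "payload": {
  "targets": "0.64 0 0.1 0 0 0 0;0.64 0 0.1 0 0 0 0;0.64 0 0 0 0 0 0;0.64 0 0 0 0 0 0"
}}

```text
clock: 18.45
eef_pos: [511.6, 310.8, -1.2]
tool_rot: [-3.138, -0.003, 1.495]
force: [-0.1, -1.1, -0.5]
width: 69.7
gripper_force: 0.0
```

{"api": "move_arm", "payload": {
  "targets": "0.64 0 -0.4 0 0 0 0;0.64 0.03 -0.35 0 0 0 0;0.64 0 0 0 0 0 0;0.64 0 0 0 0 0 0;0.64 0 0 0 0 0 0"
}}

```text
clock: 18.87
eef_pos: [504.0, 311.8, -1.1]
tool_rot: [-3.138, -0.003, 1.495]
force: [-0.2, -0.3, -0.3]
width: 70.4
gripper_force: 0.0
```

Run:
```python
from cell import *
import cv2
from m import *
s=read_state();print({k:np.round(s[k],3).tolist() for k in('eef_pos','tool_rot','qpos','force','width')})
u=C(cams.get_image("scene"));t=C(cams.get_image("top"))
th=np.radians(-4.3);o=np.array([504.3,311.,0]);q=lambda x,y,z:o+[x*np.cos(th)-y*np.sin(th),x*np.sin(th)+y*np.cos(th),z]
print(np.round((u.proj([q(-31,0,26),q(-31,0,10),q(-35,0,26),s['eef_pos']])-[170,170])*5).tolist())
b=cv2.resize(u.im[170:270,170:290],None,fx=5,fy=5,interpolation=cv2.INTER_CUBIC)
cv2.imwrite("pics/z7.png",b[:,:,::-1])
```

```text
{'eef_pos': [504.028, 311.779, -1.129], 'tool_rot': [-3.138, -0.003, 1.495], 'qpos': [-0.964, 0.93, 0.615, 1.832, -0.852, 0.669, 0.092], 'force': [-0.173, -0.331, -0.325], 'width': 70.364}
[[211.0, 263.0], [214.0, 284.0], [206.0, 267.0], [251.0, 268.0]]
```

View pics/z7.png

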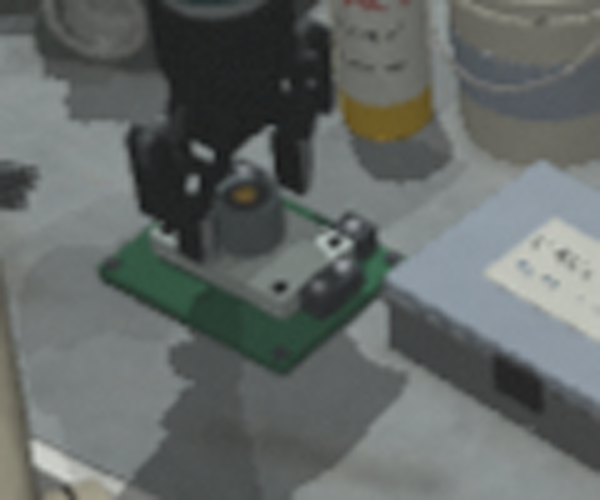

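{"api": "move_arm", "payload": {
  "targets": "0.64 0 0 0.2 0 0 0;0.64 0 0 0.2 0 0 0;0.64 0 0 0 0 0 0;0.64 0 0 0 0 0 0"
}}

```text
clock: 19.3
eef_pos: [503.9, 311.6, -5.4]
tool_rot: [-3.137, -0.003, 1.495]
force: [-0.5, -0.9, 1.0]
width: 70.1
gripper_force: 0.0
```

{"api": "move_arm", "payload": {
  "targets": "0.64 0 0 0.2 0 0 0;0.64 0 0 0.2 0 0 0;0.64 0 0 0 0 0 0;0.64 0 0 0 0 0 0"
}}

```text
clock: 19.63
eef_pos: [503.9, 311.7, -9.4]
tool_rot: [-3.137, -0.003, 1.495]
force: [-0.2, 0.4, 0.6]
width: 70.1
gripper_force: 0.0
```

{"api": "move_arm", "payload": {
  "targets": "0.64 0 0 0.1 0 0 0;0.64 0 0 0.1 0 0 0;0.64 0 0 0 0 0 0;0.64 0 0 0 0 0 0"
}}

```text
clock: 19.97
eef_pos: [503.9, 311.7, -11.2]
tool_rot: [-3.137, -0.003, 1.495]
force: [0.0, 0.4, -0.5]
width: 70.1
gripper_force: 0.0
```

{"api": "move_arm", "payload": {
  "targets": "0.64 0 0.2 0 0 0 0;0.64 0 0.2 0 0 0 0;0.64 0 0.1 0 0 0 0;0.64 0 0 0 0 0 0;0.64 0 0 0 0 0 0"
}}

```text
clock: 20.38
eef_pos: [508.1, 311.5, -11.3]
tool_rot: [-3.136, -0.003, 1.495]
force: [-2.6, -0.4, 1.8]
width: 70.0
gripper_force: 1.5
```

{"api": "move_arm", "payload": {
  "targets": "0.64 0 0.1 0 0 0 0;0.64 0 0.1 0 0 0 0;0.64 0 0 0 0 0 0;0.64 0 0 0 0 0 0"
}}

```text
clock: 20.72
eef_pos: [508.1, 311.5, -11.5]
tool_rot: [-3.132, -0.003, 1.496]
force: [-5.6, 0.1, 4.4]
width: 70.1
gripper_force: 3.3
```

{"api": "move_arm", "payload": {
  "targets": "0.64 0 -0.4 0 0 0 0;0.64 0 -0.25 0 0 0 0;0.64 0 0 0 0 0 0;0.64 0 0 0 0 0 0;0.64 0 0 0 0 0 0"
}}

```text
clock: 21.13
eef_pos: [505.3, 311.6, -11.0]
tool_rot: [-3.139, -0.003, 1.495]
force: [0.6, -0.7, 0.2]
width: 70.1
gripper_force: 0.0
```

{"api": "move_arm", "payload": {
  "targets": "0.64 0 0 0 0 0 0;0.64 0 0 0 0 0 0;0.64 0 0 0 0 0 0"
}}

```text
clock: 21.38
eef_pos: [504.8, 311.6, -11.2]
tool_rot: [-3.138, -0.003, 1.495]
force: [-0.1, 0.0, -0.2]
width: 70.2
gripper_force: 0.0
```

{"api": "move_arm", "payload": {
  "targets": "-1 0 0 0 0 0 0;-1 0 0 0 0 0 0;-1 0 0 0 0 0 0;-1 0 0 0 0 0 0;-1 0 0 0 0 0 0"
}}

```text
clock: 21.8
eef_pos: [504.1, 311.7, -10.4]
tool_rot: [-3.137, -0.003, 1.495]
force: [-2.7, -0.7, 7.0]
width: 59.4
gripper_force: 62.7
```

{"api": "move_arm", "payload": {
  "targets": "-1 0 0 -0.3 0 0 0;-1 0 0 -0.5 0 0 0;-1 0 0 -1 0 0 0;-1 0 0 -1.5 0 0 0;-1 0 0 -1.5 0 0 0"
}}

```text
clock: 22.22
eef_pos: [504.3, 311.0, 37.4]
tool_rot: [-3.137, -0.002, 1.495]
force: [0.8, -0.5, -4.3]
width: 59.0
gripper_force: 66.0
```

{"api": "move_arm", "payload": {
  "targets": "-1 0 0 -2 0 0 0;-1 0 0 -2 0 0 0;-1 0 0 -2 0 0 0;-1 0 0 -2 0 0 0;-1 0 0 -1 0 0 0"
}}

```text
clock: 22.63
eef_pos: [506.2, 311.1, 129.6]
tool_rot: [-3.14, -0.004, 1.494]
force: [0.1, -0.3, -3.2]
width: 59.3
gripper_force: 66.0
```

{"api": "move_arm", "payload": {
  "targets": "-1 0 0 -1 0 0 0;-1 0 0 0 0 0 0;-1 0 0 0 0 0 0;-1 0 0 0 0 0 0"
}}

```text
clock: 22.97
eef_pos: [504.2, 311.1, 135.8]
tool_rot: [-3.136, -0.002, 1.495]
force: [-0.1, 0.9, -5.1]
width: 59.0
gripper_force: 65.9
```

Run:
```python
from cell import *
import cv2
from m import *
s=read_state();print({k:np.round(s[k],3).tolist() for k in('eef_pos','tool_rot','qpos','force','torque','width')})
u=C(cams.get_image("scene"));t=C(cams.get_image("top"))
a=cv2.resize(t.im[180:270,160:260],None,fx=4,fy=4,interpolation=cv2.INTER_CUBIC);b=cv2.resize(u.im[150:240,180:280],None,fx=4,fy=4,interpolation=cv2.INTER_CUBIC)
cv2.imwrite("pics/z8.png",np.hstack([a,b])[:,:,::-1])
```

```text
{'eef_pos': [504.157, 311.057, 135.777], 'tool_rot': [-3.136, -0.002, 1.495], 'qpos': [-1.058, 0.761, 0.788, 1.762, -0.671, 0.914, -0.051], 'force': [-0.072, 0.903, -5.061], 'torque': [0.005, -0.054, -0.004], 'width': 58.961}
```

View pics/z8.png

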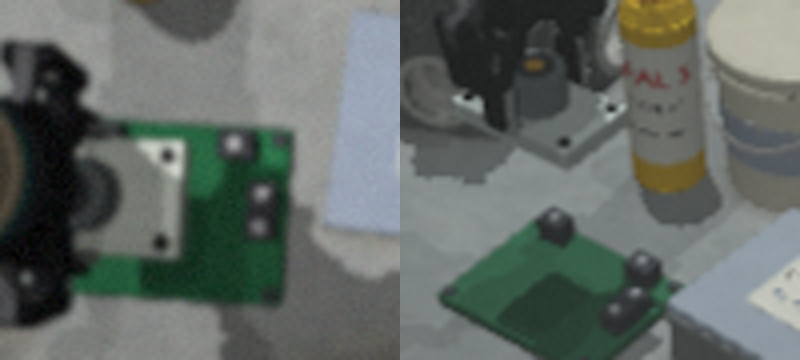

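{"api": "move_arm", "payload": {
  "targets": "-1 0 0 0 0 0 -3.2;-1 0 0 0 0 0 -6.5;-1 0 0 0 0 0 -3.25;-1 -1.4 -0.15 0 0 0 0;-1 -2.8 -0.3 0 0 0 0"
}}

```text
clock: 23.48
eef_pos: [505.9, 272.3, 135.5]
tool_rot: [-3.138, -0.006, 1.726]
force: [0.0, -0.7, -4.0]
width: 59.0
gripper_force: 65.9
```

{"api": "move_arm", "payload": {
  "targets": "-1 -2.8 -0.3 0 0 0 0;-1 -2.8 -0.3 0 0 0 0;-1 -2.8 -0.3 0 0 0 0;-1 -2.8 -0.3 0 0 0 0;-1 -2.8 -0.3 0 0 0 0"
}}

```text
clock: 23.9
eef_pos: [512.4, 125.8, 135.8]
tool_rot: [-3.137, -0.003, 1.719]
force: [0.6, -0.7, -3.5]
width: 59.0
gripper_force: 65.9
```

{"api": "move_arm", "payload": {
  "targets": "-1 -2.8 -0.3 0 0 0 0;-1 -2.8 -0.3 0 0 0 0;-1 -2.8 -0.3 0 0 0 0;-1 -2.8 -0.3 0 0 0 0;-1 -2.8 -0.3 0 0 0 0"
}}

```text
clock: 24.32
eef_pos: [518.2, -14.7, 135.4]
tool_rot: [-3.137, -0.003, 1.719]
force: [0.5, -0.3, -3.5]
width: 59.1
gripper_force: 65.9
```

{"api": "move_arm", "payload": {
  "targets": "-1 -2.8 -0.3 0 0 0 0;-1 -2.2 -0.3 0 0 0 0;-1 0 0 0 0 0 0;-1 0 0 0 0 0 0;-1 0 0 0 0 0 0"
}}

```text
clock: 24.73
eef_pos: [519.9, -62.7, 135.1]
tool_rot: [-3.137, -0.004, 1.719]
force: [-0.4, 0.6, -4.4]
width: 59.3
gripper_force: 65.9
```

{"api": "move_arm", "payload": {
  "targets": "-1 0 0 0 0 0 0;-1 0 0 0 0 0 0;-1 0 0 0 0 0 0"
}}

```text
clock: 24.98
eef_pos: [520.6, -61.7, 135.4]
tool_rot: [-3.138, -0.004, 1.723]
force: [-0.6, 0.2, -3.7]
width: 59.1
gripper_force: 65.9
```

Run:
```python
from cell import *
import numpy as np
s=read_state();print({k:np.round(s[k],3).tolist() for k in('eef_pos','tool_rot','qpos','force','torque','width')})
```

```text
{'eef_pos': [520.621, -61.668, 135.425], 'tool_rot': [-3.138, -0.004, 1.723], 'qpos': [-0.367, 0.638, 0.673, 1.945, -0.571, 0.762, 0.792], 'force': [-0.638, 0.191, -3.692], 'torque': [-0.05, 0.047, -0.026], 'width': 59.122}
```

{"api": "move_arm", "payload": {
  "targets": "-1 -0.92 1.06 0 0 0 0;-1 -0.92 1.06 0 0 0 0;-1 -0.92 1.06 0 0 0 0;-1 -0.92 1.06 0 0 0 0;-1 0 0 0 0 0 0"
}}

```text
clock: 25.4
eef_pos: [570.9, -94.2, 135.5]
tool_rot: [-3.141, -0.001, 1.721]
force: [0.5, -0.5, -3.3]
width: 59.0
gripper_force: 66.0
```

{"api": "move_arm", "payload": {
  "targets": "-1 0 0 0.8 0 0 0;-1 0 0 1.2 0 0 0;-1 0 0 1 0 0 0;-1 0 0 0.6 0 0 0;-1 0 0 0 0 0 0"
}}

```text
clock: 25.82
eef_pos: [566.1, -91.5, 97.1]
tool_rot: [-3.134, -0.005, 1.721]
force: [-0.2, 0.2, -3.8]
width: 59.0
gripper_force: 66.0
```

{"api": "move_arm", "payload": {
  "targets": "-1 0 0 0 0 0 0;-1 0 0 0 0 0 0;-1 0 0 0 0 0 0"
}}

```text
clock: 26.07
eef_pos: [568.4, -92.8, 99.8]
tool_rot: [-3.139, -0.003, 1.721]
force: [0.4, 0.0, -3.5]
width: 58.9
gripper_force: 66.0
```

Run:
```python
from cell import *
from h import *
import pickle
s=read_state();print({k:np.round(s[k],3).tolist() for k in('eef_pos','tool_rot','qpos','force','torque','width')})
p=s['eef_pos'];y=s['tool_rot'][2];d=np.array([568.2,-91.7])-p[:2]
print("dx,dy tool mm",np.cos(y)*d[0]+np.sin(y)*d[1],np.sin(y)*d[0]-np.cos(y)*d[1])
```

```text
{'eef_pos': [568.362, -92.769, 99.763], 'tool_rot': [-3.139, -0.003, 1.721], 'qpos': [-0.267, 0.745, 0.625, 1.833, -0.611, 0.769, 0.839], 'force': [0.385, 0.006, -3.465], 'torque': [-0.048, -0.016, -0.032], 'width': 58.911}
dx,dy tool mm 1.0816511088640937 -0.00032611702028031986
```

{"api": "move_arm", "payload": {
  "targets": "-1 0.1 0 0.6 0 0 0;-1 0 0 0.8 0 0 0;-1 0 0 0.5 0 0 0;-1 0 0 0 0 0 0;-1 0 0 0 0 0 0"
}}

```text
clock: 26.48
eef_pos: [567.3, -91.5, 79.7]
tool_rot: [-3.137, -0.004, 1.721]
force: [0.3, -0.4, -4.3]
width: 58.7
gripper_force: 66.0
```

{"api": "move_arm", "payload": {
  "targets": "-1 0 0 0.1 0 0 0;-1 0 0 0.1 0 0 0;-1 0 0 0 0 0 0;-1 0 0 0 0 0 0"
}}

```text
clock: 26.82
eef_pos: [567.8, -91.6, 78.4]
tool_rot: [-3.139, -0.004, 1.721]
force: [-0.3, -0.9, -4.8]
width: 59.0
gripper_force: 66.0
```

{"api": "move_arm", "payload": {
  "targets": "-1 0 0 0.1 0 0 0;-1 0 0 0.05 0 0 0;-1 0 0 0 0 0 0;-1 0 0 0 0 0 0"
}}

```text
clock: 27.15
eef_pos: [567.7, -91.5, 76.8]
tool_rot: [-3.138, -0.004, 1.721]
force: [-0.5, 1.2, -3.7]
width: 59.0
gripper_force: 66.0
```

{"api": "move_arm", "payload": {
  "targets": "-1 0 0 0.05 0 0 0;-1 0 0 0.05 0 0 0;-1 0 0 0 0 0 0;-1 0 0 0 0 0 0"
}}

```text
clock: 27.48
eef_pos: [567.8, -91.5, 75.8]
tool_rot: [-3.138, -0.004, 1.721]
force: [0.1, -0.3, -4.1]
width: 58.8
gripper_force: 66.0
```

{"api": "move_arm", "payload": {
  "targets": "-1 0 0 0.05 0 0 0;-1 0 0 0 0 0 0;-1 0 0 0 0 0 0"
}}

```text
clock: 27.73
eef_pos: [567.8, -91.5, 75.7]
tool_rot: [-3.139, -0.004, 1.721]
force: [-1.5, 0.3, 0.3]
width: 59.0
gripper_force: 66.8
```

{"api": "move_arm", "payload": {
  "targets": "0.8 0 0 0 0 0 0;0.8 0 0 0 0 0 0;0.8 0 0 0 0 0 0;0.8 0 0 0 0 0 0;0.8 0 0 0 0 0 0"
}}

```text
clock: 28.15
eef_pos: [567.9, -91.6, 75.4]
tool_rot: [-3.139, -0.003, 1.721]
force: [0.1, -0.7, -0.2]
width: 76.9
gripper_force: 0.0
```

{"api": "move_arm", "payload": {
  "targets": "0.8 0 0 -0.4 0 0 0;0.8 0 0 -0.8 0 0 0;0.8 0 0 -1.2 0 0 0;0.8 0 0 -1.5 0 0 0;0.8 0 0 -1.5 0 0 0"
}}

```text
clock: 28.57
eef_pos: [568.0, -91.9, 130.9]
tool_rot: [-3.139, -0.003, 1.721]
force: [0.2, 0.5, -0.3]
width: 76.9
gripper_force: 0.0
```

{"api": "move_arm", "payload": {
  "targets": "0.8 0 0 -1.5 0 0 0;0.8 0 0 -1.5 0 0 0;0.8 0 0 -1.5 0 0 0;0.8 0 0 -1 0 0 0;0.8 0 0 0 0 0 0"
}}

```text
clock: 28.98
eef_pos: [569.8, -92.6, 187.3]
tool_rot: [3.14, -0.002, 1.721]
force: [-0.2, -0.6, 0.4]
width: 76.5
gripper_force: 0.0
```

{"api": "move_arm", "payload": {
  "targets": "0.8 1 -1.5 0 0 0 0;0.8 2 -1.5 0 0 0 0;0.8 2.5 -1.5 0 0 0 0;0.8 3 -1.5 0 0 0 0;0.8 3 -1 0 0 0 0"
}}

```text
clock: 29.4
eef_pos: [479.5, 11.7, 184.6]
tool_rot: [-3.137, -0.004, 1.719]
force: [0.6, 1.4, 0.6]
width: 77.1
gripper_force: 0.0
```

{"api": "move_arm", "payload": {
  "targets": "0.8 3 -1 0 0 0 0;0.8 3 -0.5 0 0 0 0;0.8 3 0 0 0 0 0;0.8 2 0 0 0 0 0;0.8 0 0 0 0 0 0"
}}

```text
clock: 29.82
eef_pos: [448.9, 122.9, 184.6]
tool_rot: [-3.136, -0.006, 1.728]
force: [-0.5, 0.9, -0.8]
width: 76.8
gripper_force: 0.0
```

Run:
```python
from cell import *
from m import *
s=read_state();print({k:np.round(s[k],3).tolist() for k in('eef_pos','qpos','force')})
t=C(cams.get_image("top"));hsv=cv2.cvtColor(t.im,cv2.COLOR_RGB2HSV).astype(int);S,V=hsv[...,1],hsv[...,2]
for th in(170,190):
  r,p,k=rect(t,(V>th)&(S<45),112,(335,405,175,230));print(th,r,cv2.boundingRect(k))
im=t.im.astype(int);m=(im[...,2]-im[...,0]>30);mm=np.zeros_like(m);mm[175:230,336:404]=m[175:230,336:404]
v,u=np.nonzero(mm);q=np.concatenate([np.c_[u+a,v+b] for a in(-.5,.5) for b in(-.5,.5)])
print(cv2.minAreaRect(t.ray(q,12)[:,:2].astype(np.float32)))
```

```text
{'eef_pos': [448.856, 122.929, 184.645], 'qpos': [-0.859, 0.501, 0.781, 2.045, -0.502, 0.796, 0.382], 'force': [-0.497, 0.873, -0.798]}
170 ((568.3253173828125, -93.2138900756836), (61.196533203125, 99.45780181884766), 9.149639129638672) (346, 182, 48, 33)
190 ((568.1930541992188, -93.17546081542969), (59.084327697753906, 97.72285461425781), 8.923641204833984) (347, 183, 46, 32)
((567.923828125, -92.73014068603516), (87.42366790771484, 101.97108459472656), 8.536581993103027)
```

{"api": "move_arm", "payload": {
  "targets": "0.8 0 0 0 0 0 0;0.8 0 0 0 0 0 0;0.8 0 0 0 0 0 0;0.8 0 0 0 0 0 0;0.8 0 0 0 0 0 0"
}}

```text
clock: 30.28
eef_pos: [450.6, 117.0, 185.5]
tool_rot: [-3.138, -0.004, 1.719]
force: [-0.7, -1.2, 1.1]
width: 76.7
gripper_force: 0.0
```

```bash
python3 -c "
from cell import order
print(order.finish_job())"
```

```text
the job is handed in; nothing more can be done
None
```

The cover was pushed flush on the squaring plate, regrasped by its long edges and set on the gear housing, within about 1 mm and 0.5° of centred and square by the top camera; the job is handed in at about 30 s, with no verdict shown.

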